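Shut down the drum sander from its console

ROBOT

A 7-joint arm with a two-finger parallel gripper is mounted at the origin on the work surface. World frame = base frame: x ahead of the robot, y to its left, z up, the work surface at z = 0. Lengths are in mm, angles in degrees, forces in N, time in s.
With the tool pointing down it reaches from about 400 to 850 mm from the base axis. Payload 4.5 kg.
Tool frame: the origin (TCP) lies at the very end of the fingers, on their centre line; the grasp point (between the pads) lies robot.grasp_offset behind it (robot.grasp_offset is the distance from the TCP to the grasp point, in mm); z points along the fingers, y is the line along which they close (so a half turn about z gives the same grasp; the last joint's range is limited). The gripper opens to 88 mm and grips with 3 to 60 N. Pads are 18 mm wide; open, the fingers measure 123 mm over their backs; the gripper's body (75 mm by 187 mm) begins 45 mm behind the grasp point.
Start: joints at [66.738, 39.483, -11.15, 89.685, 9.013, 51.709, -12.324], TCP at [266.13, -565.534, 238.743] pointing down, gripper open.
Joint ranges: [-172.22, 172.22], [-26.19, 119.32], [-84.43, 86.54], [7.71, 146.69], [-57.33, 237.33], [2.42, 119.75], [-152.13, 152.13]. Speed limits (degrees/s): [147.25, 147.25, 180, 180, 180, 180, 180].

INTERFACE

Orientations are given as [roll, pitch, yaw] about the fixed x, y, z axes, in that order (R = Rz(yaw) Ry(pitch) Rx(roll)).
In Python, from plant import robot, kin, cams gives the robot as it stands. Calls block until the motion is done:
- robot.move_pose(position, orientation): joint-space move of the TCP to a pose.
- robot.move_straight(position, attitude=None, rate=150, until_force=None): straight line of the TCP; attitude=None keeps the orientation; rate is the mean speed in mm/s. With until_force (N) it stops when the force on the tool has changed by that much, and returns True; else False.
- robot.move_j(angles): joint-space move.
- robot.grip(opening, strength=None): opening from 0.0 (shut) to 1.0 (fully open); strength is the grip in N (None keeps the last); returns when the fingers have stopped.
- robot.wait(seconds).
- kin.inverse_kinematics(position, orientation): joint angles nearest the present ones, or None.
- robot.read_state(): the state.
- cams.get_image(name): name is "scene" or "top" or "wrist"; returns (picture, depth): 384x512x3 uint8, red, green, blue; 384x512 float32, mm along the optical axis (not along the pixel's ray), 0 where there is no reading.
- cams.camera_params(name): a dict with "camera_matrix" (3x3 intrinsics, pixels), "D" ([k1, k2, p1, p2, k3] as OpenCV has them; the pictures are not rectified), "position" and "orientation" of the camera in the world; the wrist camera has in their place "mount" (4x4, takes a point from camera to tool coordinates, whose origin is the TCP and whose axes are the flange's). Camera axes: x right, y down, z forward; pixel columns grow to the right and rows downward; lengths in mm; the calibration is good to about 2 mm. A picture is of the moment at which its call begins: read the wrist's pose just before it. camera_params takes no time and is no camera call.
A pose or a line that the arm cannot do raises robot.PlanningError and nothing moves.
- robot.finish_job(): hands the job in; it is judged then, once.
The state is a dict: "time_s": time; "qpos": joint angles; "qd": joint speeds; "joint_efforts": joint torques, N m; "tcp_pos": TCP position; "tool_rot": TCP orientation; "ft_force": force on the tool from outside, world axes, zero at the start; "ft_torque": the same for the moment, N m; "gripper_width": opening from 0.0 (shut) to 1.0 (fully open); "grasp_force": force on a finger pad.
Only numpy, scipy, OpenCV 4.12 (cv2) and the standard library are available. Lean on these libraries where they do the work, as an engineer would, in place of code of your own. Each camera call takes 0.05 s, during which the arm holds its last target. There are 200 camera calls.

TASK

Shut the drum sander down: with the fingertips, gently press the red stop button all the way down and let it spring back up, and after that push the red-balled isolator lever over, away from the row of buttons, as far as it goes. Leave the other buttons, the blue-balled lever and everything lying about on the console and bench alone, and lift nothing.

Things in the scene. Friction and masses are not known exactly. Their poses are not given: they have to be found in the camera images.
- console: white control console, fixed: box 260 (x) x 340 (y) x 50 mm high, flat top. Origin: centre of its underside, on the bench; x from the near row of four buttons towards the far pair of levers, y along the rows, z up. Buttons stand at x = -80 mm, y = -105, -35, 35, 105 mm, lever blocks at x = 65 mm, y = -75, 75 mm; which is at which place changes from run to run.
- stop_base: black round housing (48 mm across, 12 mm high) of the RED stop button, origin at its underside on the console's top.
- stop_top (a point): centre of the top face of the red stop button, a round cap 32 mm across; its top stands 22 mm above the console's top when up. It is pressed straight down.
- stop (a joint): travel of the red stop button: 0 up, 0.006 m fully down. A spring returns it; it begins to move at about 1.5 N and is fully down at 5 N, where there is a hard stop.
- isolator_tip (a point): centre of the RED ball (26 mm across) on the isolator lever: steel stalk 10 mm thick, 55 mm from hinge to ball centre. The hinge lies 22 mm above the console's top, parallel to the console's y, over the middle of a black block 70 (x) x 50 (y) x 25 mm high; its barrel reaches 35 mm above the console's top.
- isolator (a joint): angle of the isolator lever (rad): 0 leaning 0.5 rad towards the buttons (console -x), 0.5 upright, 1.0 leaning 0.5 rad away from the buttons (console +x), at its stop. Starts between 0 and 0.25. Stiff: it stays where it is left; about 1 to 2 N at the ball moves it.
- extractor_tip (a point): centre of the BLUE ball on the end of the other lever (dust extractor), of the same make and size as the isolator; starts at any angle; to be left alone.
- cork_block: loose cork sanding block 50 x 35 x 25 mm lying on the console between the two levers; origin at the centre of its underside. Leave alone.
- oil_bottle: loose amber oil bottle, 60 mm across, 125 mm high, standing to the console's +y side; origin at its underside. Leave alone.
- mug: loose wooden mug, 76 mm across, 75 mm high, handle on its +y side, to the console's +y side; origin at its underside. Leave alone.
- tape: loose yellow roll of tape, 90 mm across, 25 mm high, beyond the bottle on the +y side; origin at the centre of its underside. Leave alone.
- spoon: loose carved wooden spoon, 195 mm long, 18 mm high, lying to the console's -y side; origin under its middle, x along it towards the bowl. Leave alone.
- mallet: loose wooden mallet lying to the -y side beyond the spoon, 260 mm long, head 60 x 120 x 70 mm high; x along it towards the head. Leave alone.
- blank: loose wooden ladle blank, 255 mm long, 25 mm high, lying along the console's far edge; origin under its middle, y along it towards its round end. Leave alone.
- start_base: housing of the GREEN start button, same make and size as the red one; origin at its underside on the console's top. Leave alone.
- start (a joint): travel of the GREEN start button: 0 up, 0.006 m fully down.
- feed_base: housing of the YELLOW feed button, same make and size as the red one; origin at its underside on the console's top. Leave alone.
- feed (a joint): travel of the YELLOW feed button: 0 up, 0.006 m fully down.
- jog_base: housing of the BLUE jog button, same make and size as the red one; origin at its underside on the console's top. Leave alone.
- jog (a joint): travel of the BLUE jog button: 0 up, 0.006 m fully down.

How it is judged (in metres and radians):
On the way, in this order (a step that is already met when the one before it is completed fails the run):
1. the red stop button is pressed down (value of joint stop above 0.0048 m), for 0.05 s.
2. the red stop button has sprung back up, with the isolator lever not yet over (value of joint stop below 0.001 m and value of joint isolator below 0.5 rad), for 0.1 s.
3. the red isolator lever is pushed over, away from the buttons (value of joint isolator above 0.88 rad), for 0.1 s.
At the end, for the whole second after the job is handed in: The isolator lever stands at its far stop (over 0.88 of 1.0 rad), all buttons are up (under 1 mm), the blue-balled lever's ball is within 6 mm of where it was, and every loose thing is at rest within 15 mm of where it was and not tipped by more than 0.3 rad (value of joint isolator above 0.88 rad and value of joint each of stop, start, feed, jog below 0.001 m and not (distance of extractor_tip from where it was at the start of the episode above 0.006 m) and not (distance of any of cork_block, oil_bottle, mug, tape, spoon, mallet, blank from where it was at the start of the episode above 0.015 m or angle between any of cork_block, oil_bottle, mug, tape, spoon, mallet, blank's own z axis and vertical above 0.3 rad) and linear speed of each of cork_block, oil_bottle, mug, tape, spoon, mallet, blank below 0.02 m/s); the robot touches nothing.
It fails at once if another button is touched with more than 3 N or pressed by more than 2 mm (value of joint any of start, feed, jog above 0.002 m or contact force between anything else and start_base above 3 N or contact force between anything else and feed_base above 3 N or contact force between anything else and jog_base above 3 N).
It fails at once if the blue-balled lever is moved by more than 6 mm (distance of extractor_tip from where it was at the start of the episode above 0.006 m).
It fails at once if a loose thing is shifted or lifted by more than 15 mm or tipped (distance of any of cork_block, oil_bottle, mug, tape, spoon, mallet, blank from where it was at the start of the episode above 0.015 m or angle between any of cork_block, oil_bottle, mug, tape, spoon, mallet, blank's own z axis and vertical above 0.3 rad).
It fails at once if the red stop button is hit or pressed with more than 25 N (contact force between anything else and stop_base above 25 N).
It also fails if it takes over 35 s, if anything falls off the work surface, if the arm or the gripper's body presses on something with over 40 N, if the wrist force passes 120 N, or if a joint passes its speed limit or range.

## Working session

There is one attempt and no reset: what is moved stays moved. The work goes in short steps, each a Python script; the robot and the scene stay as the last script left them, time stands still between calls to the robot, and variables do not carry over. Pictures are saved under pics/ and viewed, at most 10 in all, crops included, and the job is handed in when it is done.

```bash
mkdir -p pics; ls
cat > h.py <<'E'
from plant import robot,kin,cams
import numpy as np,cv2
from scipy.spatial.transform import Rotation as Ro
def cam(n):
    s=robot.read_state(); im,d=cams.get_image(n); p=cams.camera_params(n)
    return im,d,p,s
E
python3 - <<'E'
from h import *
for n in ("top","scene"):
    im,d,p,s=cam(n)
    np.savez(n+".npz",im=im,d=d)
    cv2.imwrite(f"pics/{n}1.png",im[:,:,::-1])
    print(n,p)
print({k:s[k] for k in("time_s","tcp_pos","tool_rot","ft_force","gripper_width")},robot.grasp_offset)
E
```

```text
pics
top {'camera_matrix': array([[351.66370766,   0.        , 257.63498038],
       [  0.        , 351.66370766, 197.36482341],
       [  0.        ,   0.        ,   1.        ]]), 'D': array([-0.00261506,  0.        ,  0.        ,  0.        ,  0.        ]), 'position': array([ 498.11183251,   36.54615267, 1123.22399351]), 'orientation': array([-1.74460591e+02, -1.56737832e-01, -8.90688543e+01])}
scene {'camera_matrix': array([[439.77193869,   0.        , 255.49339617],
       [  0.        , 439.77193869, 193.05175568],
       [  0.        ,   0.        ,   1.        ]]), 'D': array([-0.03239334,  0.        ,  0.        ,  0.        ,  0.        ]), 'position': array([1424.34122004, -494.45017011,  909.42437887]), 'orientation': array([-130.00348833,   -0.21227431,   56.084607  ])}
{'time_s': 0.05, 'tcp_pos': array([ 265.81336257, -564.96446336,  237.91405982]), 'tool_rot': array([-1.79894953e+02,  7.61199776e-03,  2.52057829e+01]), 'ft_force': array([ 0.63395837, -0.79076384,  0.64533929]), 'gripper_width': 1.0002172795450983} 18.700000000000003
```

View pics/top1.png

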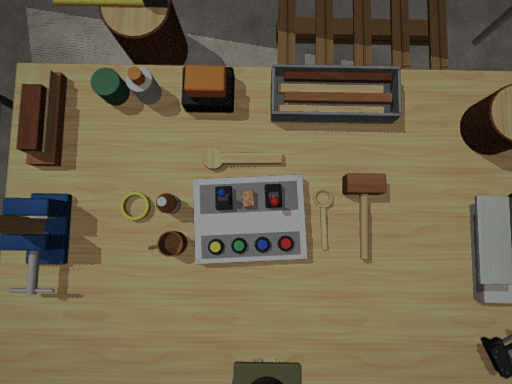

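View pics/scene1.png

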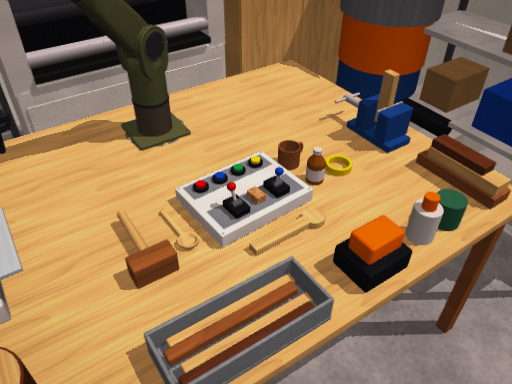

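The top view shows the console around (250,220), with the red button at (286,243) on the right end and the red ball at (274,201). The blue ball is at (222,192) and the cork is between the levers. The arm is clear on the right. Next I'll compute positions from colour blobs in both views.

```bash
cat >> h.py <<'E'
def ray(p,uv,T=None):
    n=cv2.undistortPoints(np.float64([[uv]]),p["camera_matrix"],p["D"])[0,0]
    if T is None: R=Ro.from_euler("xyz",p["orientation"],degrees=True).as_matrix(); o=np.array(p["position"])
    else: R=T[:3,:3]; o=T[:3,3]
    return o,R@np.r_[n,1]
def atz(p,uv,z,T=None):
    o,r=ray(p,uv,T); return o+r*(z-o[2])/r[2]
def blobs(im,roi,which):
    hsv=cv2.cvtColor(im,cv2.COLOR_RGB2HSV).astype(int); h,s,v=hsv[...,0],hsv[...,1],hsv[...,2]
    c={"red":((h<5)|(h>174)),"yellow":(h>22)&(h<35),"green":(h>50)&(h<90),"blue":(h>100)&(h<130)}[which]
    m=(c&(s>150)&(v>90)).astype(np.uint8); k=np.zeros_like(m); x0,y0,x1,y1=roi; k[y0:y1,x0:x1]=m[y0:y1,x0:x1]
    n,l,st,ce=cv2.connectedComponentsWithStats(k)
    return [(ce[i].round(1),st[i].tolist()) for i in range(1,n) if st[i,4]>12]
E
python3 - <<'E'
from h import *
for n,roi in(("top",(195,178,305,262)),("scene",(180,150,310,240))):
    f=np.load(n+".npz"); p=cams.camera_params(n)
    for c in("red","yellow","green","blue"):
        for ce,st in blobs(f["im"],roi,c):
            d=f["d"][int(round(ce[1])),int(round(ce[0]))]
            o,r=ray(p,ce)
            print(n,c,ce,st,"depthpt",(o+r*d).round(1),"z72",atz(p,ce,72).round(1))
E
```

```text
top red [273.9 200.7] [270, 197, 8, 8, 48] depthpt [585.4 -10.7 133.5] z72 [590.8 -13.6  72. ]
top red [285.5 243.3] [281, 238, 10, 11, 85] depthpt [464.5 -49.6  71.2] z72 [464.6 -49.5  72. ]
top blue [220.4 191.7] [218, 189, 6, 7, 34] depthpt [607.8 140.4 139.9] z72 [615.4 147.6  72. ]
top blue [261.8 244.3] [257, 240, 10, 10, 79] depthpt [460.6  20.7  74.3] z72 [460.5  20.7  72. ]
scene red [200.5 183.6] [196, 180, 10, 8, 67] depthpt [472.6 -51.3  75.9] z72 [468.2 -49.3  72. ]
scene red [230.9 185.9] [227, 182, 9, 9, 60] depthpt [595.3 -16.4 134. ] z72 [528.9  21.8  72. ]
scene yellow [255.2 159.5] [251, 156, 9, 8, 60] depthpt [457.1 158.5  72.7] z72 [456.3 159.   72. ]
scene green [237.9 166.6] [233, 164, 10, 6, 46] depthpt [464.2  87.6  77.5] z72 [457.9  91.4  72. ]
scene blue [278.9 170.5] [275, 168, 8, 6, 40] depthpt [616.8 133.9 138.6] z72 [547.  188.2  72. ]
scene blue [219.6 174.9] [215, 172, 10, 7, 55] depthpt [465.7  19.5  74.3] z72 [463.   20.9  72. ]
```

Run:
```python
from h import *
print(cams.camera_params("wrist"))
robot.grip(0.0)
robot.move_pose([440,-50,250],[180,0,3.2])
im,d,p,s=cam("wrist")
np.savez("w1.npz",im=im,d=d,pos=s["tcp_pos"],rot=s["tool_rot"])
cv2.imwrite("pics/w1.png",im[:,:,::-1])
print(s["time_s"],s["tcp_pos"],s["tool_rot"],s["qpos"],s["ft_force"],s["gripper_width"])
```

```text
{'camera_matrix': array([[284.45745499,   0.        , 253.13259399],
       [  0.        , 284.45745499, 194.9728957 ],
       [  0.        ,   0.        ,   1.        ]]), 'D': array([-0.03847733,  0.        ,  0.        ,  0.        ,  0.        ]), 'mount': array([[-3.06429173e-04, -9.51336488e-01, -3.08153847e-01,
         7.97562653e+01],
       [ 9.99999398e-01, -6.16199219e-04,  9.07935481e-04,
         4.82937510e-02],
       [-1.05363631e-03, -3.08153384e-01,  9.51336104e-01,
        -1.46523195e+02],
       [ 0.00000000e+00,  0.00000000e+00,  0.00000000e+00,
         1.00000000e+00]])}
3.3667 [440.22479637 -50.85092273 250.01648435] [ 1.79976366e+02 -1.56768750e-02  3.11745151e+00] [  2.55255996  25.21525215  -2.84418332 119.12058231   2.11539588
  35.69294621 -88.62148133] [ 0.41527367 -0.49246491  0.25257878] 0.003930175083402772
```

View pics/w1.png

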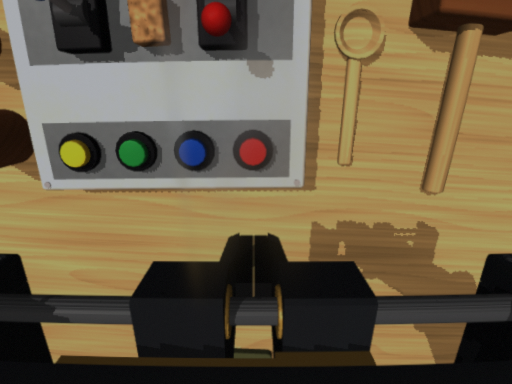

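The wrist view shows the red cap at (252,152), blue (193,152), green (134,151), yellow (76,154), and the red ball at (216,19). The closed fingers are at (253,245).

```bash
cat >> h.py <<'E'
def wT(p,s_pos,s_rot):
    T=np.eye(4); T[:3,:3]=Ro.from_euler("xyz",s_rot,degrees=True).as_matrix(); T[:3,3]=s_pos
    return T@p["mount"]
E
python3 - <<'E'
from h import *
f=np.load("w1.npz"); p=cams.camera_params("wrist"); T=wT(p,f["pos"],f["rot"])
im=f["im"]
for c in("red","yellow","green","blue"):
    for ce,st in blobs(im,(40,0,300,185),c):
        o,r=ray(p,ce,T); d=f["d"][int(round(ce[1])),int(round(ce[0]))]
        print(c,ce,st,"depthpt",(o+r*d).round(1),"z70",atz(p,ce,70,T).round(1),"z123.5",atz(p,ce,123.5,T).round(1))
for i in range(3): print(robot.read_state()["tcp_pos"],kin.inverse_kinematics([440,-50,250],[180,0,3.2]))
E
```

```text
red [213.9  15.4] [202, 2, 26, 28, 578] depthpt [587.1 -11.4 134.9] z70 [603.8  -2.6  70. ] z123.5 [590.1  -9.8 123.5]
red [252.5 151.7] [240, 139, 26, 27, 554] depthpt [467.1 -49.2  72.5] z70 [466.7 -49.2  70. ] z123.5 [475.4 -48.8 123.5]
yellow [ 72.6 153.6] [60, 141, 26, 26, 539] depthpt [454.2 160.1  71.3] z70 [454.  160.9  70. ] z123.5 [464.8 126.9 123.5]
green [131.2 152.8] [119, 140, 25, 26, 498] depthpt [458.9  89.7  73.6] z70 [458.2  91.2  70. ] z123.5 [468.3  68.6 123.5]
blue [192.4 151.9] [181, 139, 24, 27, 489] depthpt [463.3  19.4  72.7] z70 [462.9  20.   70. ] z123.5 [472.2   9.  123.5]
[440.20389538 -50.89371911 249.9842308 ] [  2.48834795  25.20267578  -2.8867564  119.15179718   2.10652108
  35.69189752 -88.63511787]
[440.20389538 -50.89371911 249.9842308 ] [  2.48834795  25.20267578  -2.8867564  119.15179718   2.10652108
  35.69189752 -88.63511787]
[440.20389538 -50.89371911 249.9842308 ] [  2.48834795  25.20267578  -2.8867564  119.15179718   2.10652108
  35.69189752 -88.63511787]
```

Run:
```python
from h import *
A=[180,0,3.4]
robot.move_pose([467,-49.2,100],A)
robot.move_straight([467,-49.2,80],A,rate=40)
s=robot.read_state(); print(s["time_s"],s["tcp_pos"],s["ft_force"])
hit=robot.move_straight([467,-49.2,62],A,rate=8,until_force=8)
s=robot.read_state(); print(hit,s["time_s"],s["tcp_pos"],s["ft_force"])
robot.wait(0.15)
s=robot.read_state(); print(s["tcp_pos"],s["ft_force"])
```

```text
4.725 [466.95810586 -49.16686892  79.89749254] [ 0.2217964   0.86212548 -0.26176488]
True 6.2917 [467.02828191 -49.1962878   66.45480856] [-0.08219839 -0.12742191  4.74838341]
[467.0089402  -49.18742109  66.44569516] [-0.73478189 -0.19211227  6.7360155 ]
```

Run:
```python
from h import *
A=[180,0,3.4]
hit=robot.move_straight([467,-49.2,65],A,rate=4,until_force=4)
robot.wait(0.1)
s=robot.read_state(); print(hit,s["tcp_pos"],s["ft_force"])
robot.move_straight([467,-49.2,85],A,rate=30)
robot.move_straight([467,-49.2,125],A,rate=100)
im,d,p,s=cam("scene"); cv2.imwrite("pics/s2.png",cv2.resize(im[130:250,160:330,::-1],None,fx=4,fy=4))
print(s["time_s"],s["tcp_pos"],s["ft_force"])
```

```text
True [467.01178992 -49.21053957  66.4516432 ] [-0.61122526 -0.28118406  5.60666055]
8.075 [466.94439641 -49.15592813 124.91426663] [-0.59507362  0.5708863  -0.99646877]
```

View pics/s2.png

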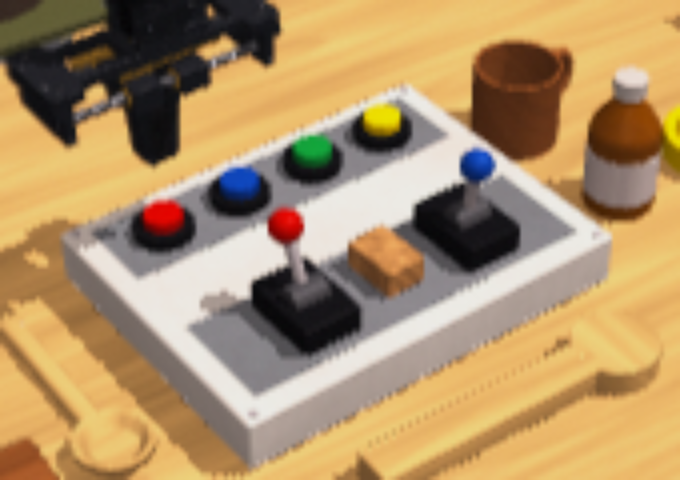

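The red cap is back up at crop (163,217). The red lever still leans toward the buttons with its ball at (286,226). The press stopped at 5.5 mm or more of travel with about 6.5 N, so the button reached its hard stop. Next is the lever push.

Run:
```python
from h import *
A=[180,0,3.4]; c=np.array([609.6,-10.7]); u=np.array([np.cos(np.radians(3.4)),np.sin(np.radians(3.4))])
P=lambda t,z:[*(c+t*u),z]
robot.move_straight(P(-60,130),A,rate=100)
robot.move_straight(P(-60,109),A,rate=60)
hit=robot.move_straight(P(9,109),A,rate=25,until_force=7)
s=robot.read_state(); print(hit,s["time_s"],s["tcp_pos"],(s["tcp_pos"][:2]-c)@u,s["ft_force"])
robot.wait(0.2)
s=robot.read_state(); print(s["tcp_pos"],s["ft_force"])
```

```text
True 12.1333 [613.96161782 -10.46046355 108.04479389] 4.368146662800722 [ 1.06895995 -0.2592448  -0.08597739]
[613.06098548 -10.44051333 107.40538818] [-0.29001558  0.15022086 -0.28899282]
```

Run:
```python
from h import *
A=[180,0,3.4]; c=np.array([609.6,-10.7]); u=np.array([np.cos(np.radians(3.4)),np.sin(np.radians(3.4))])
P=lambda t,z:[*(c+t*u),z]
robot.move_straight(P(-50,109),A,rate=80)
robot.move_straight(P(-100,200),A,rate=120)
im,d,p,s=cam("scene"); cv2.imwrite("pics/s3.png",cv2.resize(im[130:250,160:330,::-1],None,fx=4,fy=4))
for ce,st in blobs(im,(180,150,310,240),"red"):
    o,r=ray(p,ce); dd=d[int(round(ce[1])),int(round(ce[0]))]; q=o+r*(dd+10)
    print("scene",ce,q.round(1),(q[:2]-c)@u)
im,d,p,s=cam("wrist"); T=wT(p,s["tcp_pos"],s["tool_rot"])
for ce,st in blobs(im,(0,0,512,230),"red"):
    q=atz(p,ce,120,T); print("wrist",ce,st,q.round(1),(q[:2]-c)@u)
print(s["time_s"],s["tcp_pos"],s["ft_force"])
```

```text
scene [200.6 183.9] [467.5 -48.7  70.1] -144.13693791475805
scene [241.1 195.5] [634.6  -7.9 122.6] 25.109467991145287
wrist [250.   32.7] [235, 16, 32, 35, 870] [637.6  -7.1 120. ] 28.17828471615197
wrist [280.7 221.6] [267, 211, 29, 19, 440] [493.8 -41.7 120. ] -117.43272336626742
14.2167 [509.81108355 -16.55779928 199.39673431] [0.28658237 0.08800904 0.02258095]
```

View pics/s3.png

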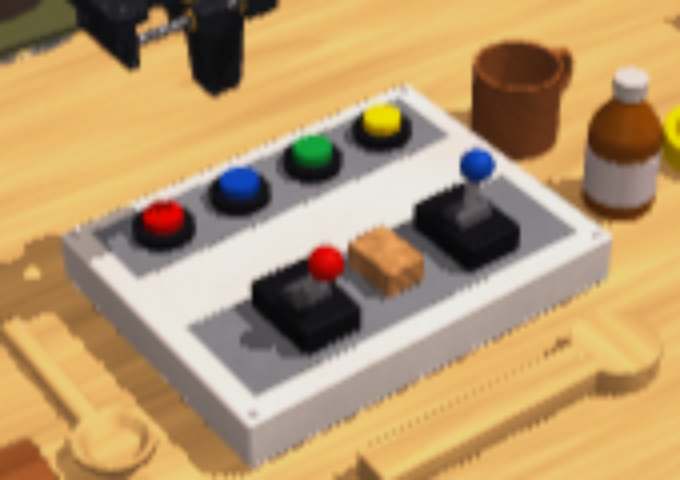

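The red lever is now over, with its ball at crop (326,264), 25–28 mm past the hinge (full stop is 26.4 mm). Nothing else has moved, so I'm handing in.

```bash
python3 -c "
from h import *
robot.wait(0.3); print(robot.finish_job())"
```

```text
the job is handed in; nothing more can be done
None
```

I pressed the red stop button to its hard stop and it sprang back up. I then pushed the red isolator lever over to its far stop, saw nothing else disturbed in the last picture, and handed the job in after about 15 s; no verdict came back.

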